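Try a jack pin in the ring gauge

TASK

Check the steel jack pin in the ring gauge: lift it from its wooden cradle and pass it, round end first, through the three shrinking rings until the small last ring stops it, feeling for the holes of the second and third ring, which sit a little to one side. Keep pressing it gently against that ring, with about 10 N, for at least a second, never ramming it or shoving the ring along its rail; then let go, leaving the pin lying in the rings with its end still at the last ring, and the things around undisturbed.

Things in the scene. Friction and masses are not known exactly. Their poses are not given: they have to be found in the camera images.
- pin_tang (a point): Loose steel jack pin, 172 mm long, 0.11 to 0.22 kg: a square tang 20 x 20 mm, 50 mm long, then a round shaft 20 mm in diameter, 122 mm long, on the same axis. This point is the centre of the tang, on the pin's axis: grip the pin here. Its x axis runs along the pin to the round end, z up. It starts lying level in the cradle, the tang clear of the cradle, its axis 28 mm above the bench
- pin_nose (a point): Centre of the flat face at the round end of the pin, 147 mm along x from the centre of the tang. The last 3 mm taper from 20 to 18.4 mm in diameter. Same axes as the tang
- pin: The same pin; origin and axes as pin_tang
- cradle: Fixed wooden cradle with an open channel, 60 (along the pin) x 40 x 34 mm, in which the shaft of the pin lies; origin at the centre of its underside
- gauge: Ring gauge fixed to the bench: a steel foot 171 x 60 x 12 mm (x = -82 to 88 mm) with four upright rings in a row, 8 mm thick, their hole centres all 60 mm above the bench. Origin on the bench beneath the gauge's axis; x along that axis in the direction the pin is pushed, z up. First ring: on the axis, near face at x = -62 mm, hole 40 mm, outer diameter 54 mm
- ring_slide (a point): Fixed mark on the foot's axis at x = 0 of the gauge, 60 mm up, same axes. Here rings 2 and 3 (holes 22.5 and 22 mm, outer 41 mm, near faces at x = -42 and -4 mm) stand on a clamped cross-slide, both shifted by one amount, up to 8 mm either way along y, that no pose tells: off-centre the pin catches on the ring's face and must try gently sideways. The slide holds firm
- stop_ring: Fourth and last ring, hole 13 mm, outer 41 mm, on the gauge's axis; it stops the pin, also where that comes in up to 10 mm off centre. On a saddle clamped by friction anywhere on its rail (near face at x = 30 to 55 mm of the gauge); over about 35 N shoves it away. Origin at the centre of its near face, 60 mm up; x axis as the gauge
- tack_tin: Loose tin of tacks, 68 mm wide, 24 mm high; origin under its centre. Leave alone
- oiler: Loose oiler with a spout, 58 mm wide, 125 mm high; origin under its centre. Leave alone
- thread_spool_1: Loose thread spool, 40 mm wide, 50 mm high; origin under its centre. Leave alone

How it is judged:
By the outcome, as a careful person would: the job done as asked, in the order asked, and still so for the second after the job is handed in, with the robot touching nothing.
It also fails if it takes over 72 s, if anything falls off the work surface, if the arm or the gripper's body presses on something with over 40 N, if the wrist force passes 120 N, or if a joint passes its speed limit or range.

ROBOT

A 7-joint arm with a two-finger parallel gripper is mounted at the origin on a cart in front of the work surface, level with it; the furniture and walls round the work are solid. World frame = base frame: x ahead of the robot, y to its left, z up, the work surface at z = 0. Lengths are in m, angles in rad, forces in N, time in s.
With the tool pointing down it reaches from about 0.425 to 0.875 m from the base axis. Payload 4.7 kg.
Tool frame: the origin (TCP) lies at the very end of the fingers, on their centre line; the grasp point (between the pads) lies 19 mm behind it; z points along the fingers, y is the line along which they close (so a half turn about z gives the same grasp; the last joint's range is limited). The gripper opens to 87 mm and grips with 3 to 60 N. Pads are 19 mm wide; open, the fingers measure 117 mm over their backs; the gripper's body (75 mm by 190 mm) begins 51 mm behind the grasp point.
Start: joints at [-1.297, 0.321, -0.07, 1.45, 0.023, 1.371, -0.057], TCP at [0.167, 0.628, 0.223] pointing down, gripper open.
Joint ranges: [-2.86, 2.86], [-0.3, 2.09], [-1.38, 1.24], [0.06, 2.45], [-1.56, 4.7], [0.09, 2.05], [-2.69, 2.69]. Speed limits (rad/s): [2.57, 2.57, 3.14, 3.14, 3.14, 3.14, 3.14].

INTERFACE

Orientations are given as a unit quaternion [w, x, y, z].
In Python, from bench import sense, capture, camera_model, sign_off, boxes_of, cut_out, mark_of gives the robot as it stands.
- The arm moves only by the tool play_rows, never from a script. Its argument "targets" is a list that holds one entry, the list of rows, each a list of 7 numbers: the closure, from 0 (fully open) to 1 (shut), then the shift along the tool's x, y, z in cm, then the turn, a rotation vector about the tool's x, y, z in rad. In form: [[[jaw, tx, ty, tz, wx, wy, wz], ...]]. A call has 1 to 12 rows; each row shifts and turns the commanded pose from where the row before left it, along the tool's axes as they then stand; what a row does not reach is not made up. A row lasts 1/12 s, in which the tool goes at most 41.7 mm and 7.16 degrees, less where a joint would pass 70% of its speed; a pose out of reach is approached as far as the arm can. A call with a gripper value outside its range is refused whole. The fingers move at their own pace and stop on an object; "squeeze" is the grip in N (left out, the last holds). Time passes only in rows, so rows that do not move let the fingers close. It gives the time, the measured TCP pose, the force, the opening and the grip force at its end, in the units of the state.
- sense(): the state, without advancing time (a new reading comes with each control period).
- capture(name): name is "scene" or "side" or "wrist"; returns the picture (384x512x3 uint8, red, green, blue); there is no depth.
- camera_model(name): a dict with "fov_y" (degrees; the focal length in pixels is half the picture's height over the tangent of half this angle, whatever the lens; pixels are square), "cx", "cy" (the principal point, pixels), "position" and "rotation" of the camera in the world; the wrist camera has in their place "tool_from_camera" (4x4, takes a point from camera to tool coordinates, whose origin is the TCP and whose axes are the flange's). Camera axes: x right, y up, looking along -z (the intrinsics and any distortion apply to the point x, -y, -z); pixel columns grow to the right and rows downward; lengths in m; the calibration is good to about 2 mm. A picture is of the moment at which its call begins: read the wrist's pose just before it. camera_model takes no time and is no camera call.
- sign_off(): hands the job in; it is judged then, once.
Trained networks look in the newest picture that a camera, given by its name, has taken for a name from the list of things; names that differ only in an ending like _2 or _b are one class to them, and where a whole thing is asked for, a point or a joint stands for the part that bears it (a point fixed in the world has none). Each returns a list of dicts, best first, with "score" (0 to 1); they miss things now and then, are a little off and sometimes report something else, mostly with a low value. They report only what shows in the picture. A call takes as long as a camera call.
- boxes_of(query, camera): "xy" ([column, row] in pixels, amid what is visible of it).
- cut_out(query, camera): "region" (384x512 bool, what is visible of it) and "xy" ([column, row] in pixels, amid what is visible of it).
- mark_of(query, camera): "xy" ([column, row] in pixels: a listed point, or the origin of a listed thing).
The state is a dict: "t": time; "qpos": joint angles; "joint_vel": joint speeds; "joint_torque": joint torques, N m; "eef_pos": TCP position; "tcp_rot": TCP orientation; "contact_force": force on the tool from outside, world axes, zero at the start; "wrist_torque": the same for the moment, N m; "width": finger opening in m; "finger_force": force on a finger pad.
Only numpy, scipy, OpenCV 4.12 (cv2) and the standard library are available. Lean on these libraries where they do the work, as an engineer would, in place of code of your own. Each camera call takes 0.05 s, during which the arm holds its last target. There are 200 camera calls.

## Working session

There is one attempt and no reset: what is moved stays moved. The work goes in short steps, Python scripts to look and compute and a tool call to move; the robot and the scene stay as the last step left them, time stands still between calls to the robot, and variables do not carry over. Pictures are saved under pics/ and viewed, at most 10 in all, crops included, and the job is handed in when it is done.

Besides the shell and the picture viewer there is one more tool, called after "Request:" in YAML: its name, and indented under it one key for each argument. play_rows: Moves the arm, as the interface text tells. Its arguments: {"type":"object","properties":{"targets":{"type":"array"},"squeeze":{"type":"number"}},"required":["targets"]}

```bash
ls; mkdir -p pics
cat > h.py <<'E'
import numpy as np, cv2, json
from scipy.spatial.transform import Rotation as R
from bench import *
def tool(s):
    q=s["tcp_rot"]; T=np.eye(4); T[:3,:3]=R.from_quat([q[1],q[2],q[3],q[0]]).as_matrix(); T[:3,3]=s["eef_pos"]; return T
def cam(name,s=None):
    m=camera_model(name)
    if "tool_from_camera" in m: T=tool(s)@np.array(m["tool_from_camera"])
    else:
        T=np.eye(4); r=np.array(m["rotation"]); T[:3,:3]=r if r.shape==(3,3) else R.from_quat([r[1],r[2],r[3],r[0]]).as_matrix(); T[:3,3]=m["position"]
    return m,T
def K(m):
    f=192/np.tan(np.radians(m["fov_y"])/2); return np.array([[f,0,m["cx"]],[0,f,m["cy"]],[0,0,1.]])
def dist(m):
    for k in m:
        if "dist" in k.lower(): return np.array(m[k],float)
    return np.zeros(5)
def ray(m,T,xy):
    p=cv2.undistortPoints(np.array([[xy]],float),K(m),dist(m))[0,0]
    d=T[:3,:3]@np.array([p[0],-p[1],-1]); return T[:3,3],d/np.linalg.norm(d)
def onz(r,z): o,d=r; return o+d*(z-o[2])/d[2]
def tri(rs):
    A=sum(np.eye(3)-np.outer(d,d) for o,d in rs); b=sum((np.eye(3)-np.outer(d,d))@o for o,d in rs)
    p=np.linalg.solve(A,b); return p,max(np.linalg.norm((np.eye(3)-np.outer(d,d))@(p-o)) for o,d in rs)
def proj(m,T,P):
    p=np.linalg.inv(T)@np.append(P,1); 
    return cv2.projectPoints(np.array([[p[0],-p[1],-p[2]]]),np.zeros(3),np.zeros(3),K(m),dist(m))[0].ravel()
E
python3 - <<'E'
from h import *
np.set_printoptions(precision=4,suppress=True)
s=sense(); print(s)
ims=[]
for c in ["scene","side"]:
    m,T=cam(c); print(c,camera_model(c))
    im=capture(c); cv2.imwrite(f"pics/{c}0.png",im[:,:,::-1])
print(camera_model("wrist"))
C={c:cam(c) for c in["scene","side"]}
for n in ["pin_tang","pin_nose","cradle","gauge","ring_slide","stop_ring","tack_tin","oiler","thread_spool_1"]:
    rs=[]
    for c in C:
        r=mark_of(n,c)
        if r: print(n,c,[(np.round(k["xy"],1).tolist(),round(k["score"],2)) for k in r[:2]]); rs.append(ray(*C[c],r[0]["xy"]))
    if len(rs)==2: print("   ",*tri(rs))
E
```

```text
pics
{'t': 0.0, 'qpos': array([-1.2969,  0.3218, -0.0701,  1.4517,  0.0226,  1.3708, -0.0569]), 'joint_vel': array([ 0.0012, -0.0002,  0.0009,  0.0011,  0.0019, -0.0006,  0.0001]), 'joint_torque': array([  0.0003, -49.1279,  -0.4037, -31.2538,  -0.064 ,   0.0433,
         0.0002]), 'eef_pos': array([0.1669, 0.6277, 0.2215]), 'tcp_rot': array([-0.0001,  0.1295,  0.9916, -0.0009]), 'contact_force': array([ 0.6787, -0.5028, -0.0499]), 'wrist_torque': array([0.0318, 0.0215, 0.0011]), 'finger_force': 0.0, 'width': 0.08681895436019237}
scene {'fov_y': 45.134534620890406, 'cx': 252.21469608164753, 'cy': 186.6027180077898, 'position': array([ 0.1022, -1.1778,  0.6515]), 'rotation': array([ 0.8365,  0.4908, -0.1173, -0.2136])}
side {'fov_y': 46.07614093228646, 'cx': 264.0132075497577, 'cy': 193.4015564333476, 'position': array([ 1.16  , -0.1061,  0.9716]), 'rotation': array([0.5859, 0.1775, 0.2288, 0.7569])}
{'fov_y': 70.24822613006496, 'cx': 259.1911648982982, 'cy': 189.1035014322201, 'tool_from_camera': array([[-0.0004,  0.9548,  0.2971,  0.0816],
       [ 1.    ,  0.0005, -0.    , -0.0005]
[... 565 characters left out ...]
21.8], 0.89), ([171.2, 185.1], 0.65)]
    [ 0.5938 -0.1432  0.0075] 0.0009935335682940913
ring_slide scene [([235.3, 168.4], 0.85)]
ring_slide side [([312.2, 210.4], 0.88), ([360.0, 262.8], 0.39)]
    [ 0.5951 -0.1365  0.0638] 0.0026917560032290247
stop_ring scene [([234.3, 162.6], 0.56)]
stop_ring side [([325.8, 220.0], 0.59), ([282.2, 157.4], 0.43)]
    [ 0.6108 -0.1003  0.0619] 0.0017016801444636794
tack_tin scene [([284.6, 196.1], 0.8)]
tack_tin side [([255.6, 249.8], 0.98)]
    [ 0.6942 -0.2462 -0.0002] 0.0007000310985839808
oiler scene [([229.5, 160.1], 0.72)]
oiler side [([359.0, 260.3], 0.98)]
    [0.6551 0.0017 0.0095] 0.01087895350351031
thread_spool_1 side [([169.4, 182.2], 0.73)]
```

Run:
```python
import cv2,numpy as np
a=cv2.imread("pics/scene0.png")[120:260,130:330];b=cv2.imread("pics/side0.png")[110:310,140:420]
cv2.imwrite("pics/c0.png",np.vstack([cv2.resize(a,(429,300),interpolation=2),cv2.resize(b,(429,300),interpolation=2)]))
```

```text
(no output)
```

View pics/c0.png

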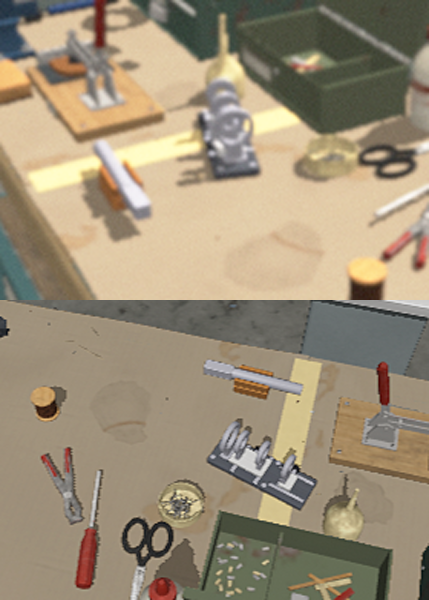

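View pics/side0.png

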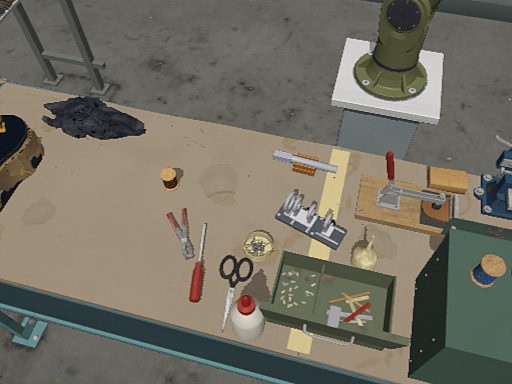

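The pin lies in its cradle at about (293,162) in the side view, with the gauge at (310,220), the oiler at (364,250), and the tin at (258,245). I'll check the full scene view before the long swing.

View pics/scene0.png

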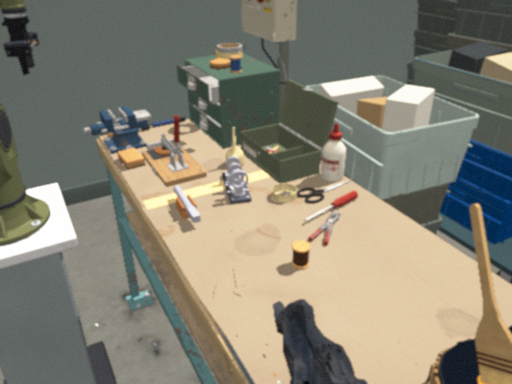

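The cabinet and vise stand at the far left, so I'll raise the tool first and sweep at a short radius.

Request:
play_rows:
  targets:
    - [[0, 0, -2.6, -3.2, 0, 0, 0], [0, 0, -2.6, -3.2, 0, 0, 0], [0, 0, -2.6, -3.2, 0, 0, 0], [0, 0, -2.6, -3.2, 0, 0, 0], [0, 0, -2.6, -3.2, 0, 0, 0.038], [0, -3.95, 0, 0, 0, 0, 0.076], [0, -3.95, 0, 0, 0, 0, 0.076], [0, -3.95, 0, 0, 0, 0, 0.076]]

```text
t: 1.67
eef_pos: [0.2445, 0.4591, 0.3839]
tcp_rot: [0.0, 0.261, 0.965, 0.002]
contact_force: [1.0, 0.0, 0.3]
width: 0.0869
finger_force: 0.0
```

Run:
```python
from h import *
s=sense(); print(s["t"],s["eef_pos"],s["qpos"])
C=cam("scene"); D=cam("side")
for p in [(193,128),(225,143),(180,64)]: print(onz(ray(*C,p),0),onz(ray(*C,p),.25))
print(onz(ray(*D,(410,340)),0),onz(ray(*D,(450,222)),.25), onz(ray(*D,(390,155)),.2))
```

```text
1.6667 [0.24451412 0.4590904  0.383895  ] [-1.17161701e+00  1.24421960e-02  3.94764302e-02  1.48948321e+00
 -2.50653148e-04  1.63651710e+00 -8.85570456e-02]
[0.65923922 0.34662636 0.        ] [ 0.44547196 -0.23837055  0.25      ]
[0.70429337 0.16295469 0.        ] [ 0.47323707 -0.35156024  0.25      ]
[0.94334398 1.24684187 0.        ] [0.62055464 0.31639713 0.25      ]
[0.81800669 0.1266667  0.        ] [0.6698576  0.12165585 0.25      ] [0.4961891  0.00601282 0.2       ]
```

Request:
play_rows:
  targets:
    - [[0, -3.95, 0, 0, 0, 0, 0.076], [0, -3.95, 0, 0, 0, 0, 0.076], [0, -3.95, 0, 0, 0, 0, 0.076], [0, -3.95, 0, 0, 0, 0, 0.076], [0, -3.95, 0, 0, 0, 0, 0.076], [0, -3.95, 0, 0, 0, 0, 0.076], [0, -3.95, 0, 0, 0, 0, 0.076], [0, -3.95, 0, 0, 0, 0, 0.076], [0, -3.95, 0, 0, 0, 0, 0.076], [0, -3.95, 0, 0, 0, 0, 0.076]]

```text
t: 2.5
eef_pos: [0.4939, 0.1634, 0.3826]
tcp_rot: [0.0, 0.601, 0.799, 0.0]
contact_force: [0.8, -0.3, 0.0]
width: 0.0867
finger_force: 0.0
```

Request:
play_rows:
  targets:
    - [[0, -3.95, 0, 0, 0, 0, 0.076], [0, -3.95, 0, 0, 0, 0, 0.076], [0, -3.95, 0, 0, 0, 0, 0.076], [0, -3.95, 0, 0, 0, 0, 0.076], [0, -3.95, 0, 0, 0, 0, 0.076], [0, -3.95, 0, 0, 0, 0, 0.076], [0, -2, 0, 0, 0, 0, 0.076], [0, 0, 0, 1.5, 0, 0, 0.05], [0, 0, 0, 1.5, 0, 0, 0.05], [0, 0, 0, 0, 0, 0, 0], [0, 0, 0, 0, 0, 0, 0]]

```text
t: 3.42
eef_pos: [0.5116, -0.0882, 0.3523]
tcp_rot: [-0.0, 0.818, 0.575, -0.0]
contact_force: [0.1, 0.5, -0.5]
width: 0.0872
finger_force: 0.0
```

```bash
cat >> h.py <<'E'
np.set_printoptions(precision=4,suppress=True)
def look(tag,names):
    s=sense(); C=cam("wrist",s); im=capture("wrist"); cv2.imwrite(f"pics/{tag}.png",im[:,:,::-1]); out={}
    print(s["t"],s["eef_pos"],s["tcp_rot"])
    for n in names:
        r=mark_of(n,"wrist")
        if r: out[n]=r[0]["xy"]; print(n,np.round(r[0]["xy"],1),round(r[0]["score"],2))
    return C,out
E
python3 - <<'E'
from h import *
C,o=look("w1",["pin_tang","pin_nose","cradle","gauge","ring_slide","stop_ring"])
for n,z in dict(pin_tang=.028,pin_nose=.028,cradle=0,gauge=0,ring_slide=.06,stop_ring=.06).items():
    if n in o: print(n,onz(ray(*C,o[n]),z))
E
```

```text
3.4167 [ 0.5116 -0.0882  0.3523] [-0.0004  0.8181  0.5751 -0.0003]
pin_tang [245.4 243.4] 0.88
pin_nose [224.2 170.5] 0.94
cradle [240.8 209.9] 0.79
gauge [309.1 161.9] 0.59
stop_ring [319.6 140.8] 0.93
pin_tang [ 0.4237 -0.2513  0.028 ]
pin_nose [ 0.4397 -0.0988  0.028 ]
cradle [ 0.435  -0.1911  0.    ]
gauge [ 0.5934 -0.1433  0.    ]
stop_ring [ 0.6137 -0.0998  0.06  ]
```

View pics/w1.png

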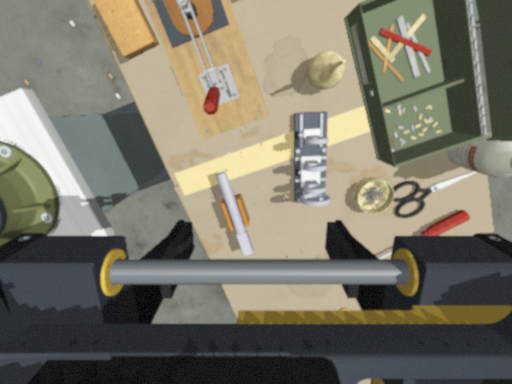

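The wrist view shows the pin running from the tang at (245,243) to the nose at (224,170). The gauge is at (312,160), with ring 1 nearest, at about (313,198). Next I'll take a closer look at the pin.

Request:
play_rows:
  targets:
    - [[0, -2.2, -0.65, 2.2, 0, 0, 0], [0, -2.2, -0.65, 2.2, 0, 0, 0], [0, -2.2, -0.65, 2.2, 0, 0, 0], [0, -2.2, -0.65, 2.2, 0, 0, 0], [0, -2.2, -0.65, 2.2, 0, 0, 0], [0, -2.2, -0.65, 2.2, 0, 0, 0], [0, 0, 0, 0, 0, 0, -0.09], [0, 0, 0, 0, 0, 0, -0.09], [0, 0, 0, 0, 0, 0, -0.09], [0, 0, 0, 0, 0, 0, 0]]

```text
t: 4.6
eef_pos: [0.4304, -0.1995, 0.2207]
tcp_rot: [0.0, 0.733, 0.68, 0.0]
contact_force: [0.0, 0.2, -0.9]
width: 0.0872
finger_force: 0.0
```

Run:
```python
from h import *
C,o=look("w2",["pin_tang","pin_nose","cradle"])
for n,z in dict(pin_tang=.028,pin_nose=.028,cradle=0).items():
    if n in o: print(n,onz(ray(*C,o[n]),z))
r=cut_out("pin","wrist")
if r:
    m=r[0]["region"].astype(np.uint8); print(r[0]["score"],m.sum())
    im=cv2.imread("pics/w2.png"); 
    c,_=cv2.findContours(m,0,2); c=max(c,key=cv2.contourArea)
    (x,y),wh,a=cv2.minAreaRect(c); print((x,y),wh,a)
    vx,vy,x0,y0=cv2.fitLine(np.argwhere(m)[:,::-1].astype(np.float32),2,0,.01,.01).ravel()
    p=[onz(ray(*C,(x0+t*vx,y0+t*vy)),.034) for t in(-60,60)]; d=p[1]-p[0]; print(p,np.degrees(np.arctan2(d[1],d[0])))
    cv2.drawContours(im,[c],-1,(0,0,255),1); 
    cv2.imwrite("pics/w2b.png",cv2.resize(im[100:300,130:400],(810,600))[:,:800])
```

```text
4.6 [ 0.4304 -0.1995  0.2207] [0.0001 0.7331 0.6802 0.0002]
pin_tang [254.4 202.6] 0.94
pin_nose [253.1  91.6] 0.67
cradle [255.6 153.1] 0.92
pin_tang [ 0.4205 -0.2476  0.028 ]
pin_nose [ 0.4305 -0.103   0.028 ]
cradle [ 0.4269 -0.1837  0.    ]
0.9 2048
(254.9300537109375, 155.08160400390625) (132.10394287109375, 16.425952911376953) 88.97696685791016
[array([ 0.4314, -0.106 ,  0.034 ]), array([ 0.4228, -0.2622,  0.034 ])] -93.13917329267454
```

View pics/w2b.png

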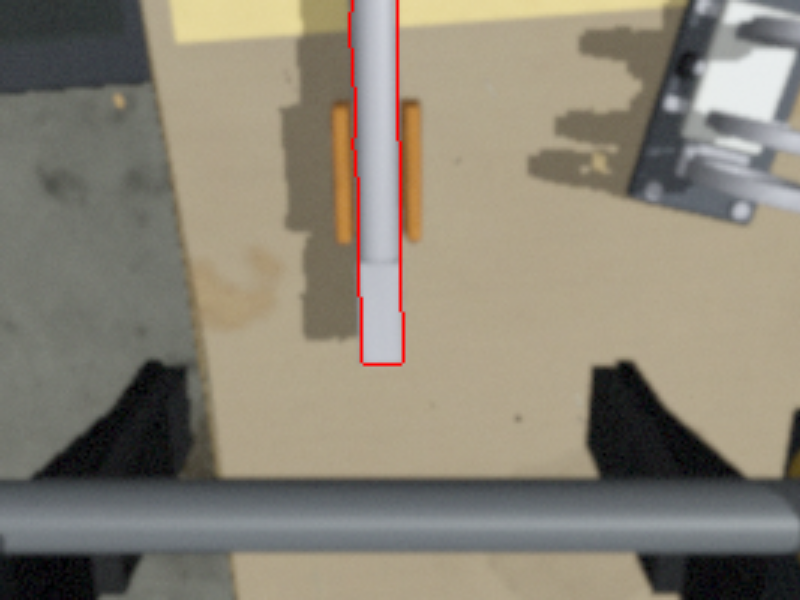

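The tang runs from row 187 to row 221 at column 257, its shoulder just behind the cradle. The fingers straddle it well.

Run:
```python
from h import *
s=sense(); C=cam("wrist",s); T=tool(s)
a=onz(ray(*C,(257.3,221)),.038);b=onz(ray(*C,(257.,187.5)),.038); print(a,b,np.linalg.norm(a-b))
t=(a+b)/2; t[2]=.028; print(t)
g=t.copy(); g[2]=.010; print("tool shift cm",100*(np.linalg.inv(T)@np.append(g,1))[:3])
```

```text
[ 0.4226 -0.2708  0.038 ] [ 0.4261 -0.2228  0.038 ] 0.04815439775713057
[ 0.4244 -0.2468  0.028 ]
tool shift cm [-4.7868 -0.2524 21.0689]
```

Request:
play_rows:
  targets:
    - [[0, -2.4, -0.13, 2.5, 0, 0, 0], [0, -2.4, -0.13, 2.5, 0, 0, -0.02], [0, 0, 0, 4, 0, 0, 0], [0, 0, 0, 4, 0, 0, 0], [0, 0, 0, 3.5, 0, 0, 0], [0, 0, 0, 2.5, 0, 0, 0], [0, 0, 0, 1.5, 0, 0, 0], [0, 0, 0, 0.5, 0, 0, 0], [0.5, 0, 0, 0, 0, 0, 0], [0.6, 0, 0, 0, 0, 0, 0], [0.7, 0, 0, 0, 0, 0, 0]]
  squeeze: 15

```text
t: 5.77
eef_pos: [0.4254, -0.2475, 0.0119]
tcp_rot: [0.001, 0.727, 0.687, 0.001]
contact_force: [-0.2, -0.5, 0.3]
width: 0.0746
finger_force: 0.0
```

Request:
play_rows:
  targets:
    - [[0.9, 0, 0, 0, 0, 0, 0], [1, 0, 0, 0, 0, 0, 0], [1, 0, 0, 0, 0, 0, 0], [1, 0, 0, 0, 0, 0, 0], [1, 0, 0, 0, 0, 0, 0]]
  squeeze: 25

```text
t: 6.18
eef_pos: [0.4243, -0.2469, 0.0108]
tcp_rot: [0.0, 0.727, 0.687, 0.0]
contact_force: [-0.6, 0.4, -0.5]
width: 0.0414
finger_force: 0.0
```

Request:
play_rows:
  targets:
    - [[1, 0, 0, 0, 0, 0, 0], [1, 0, 0, 0, 0, 0, 0], [1, 0, 0, 0, 0, 0, 0], [1, 0, 0, 0, 0, 0, 0], [1, 0, 0, 0, 0, 0, 0], [1, 0, 0, 0, 0, 0, 0]]
  squeeze: 55

```text
t: 6.68
eef_pos: [0.424, -0.247, 0.0105]
tcp_rot: [-0.0, 0.727, 0.687, -0.0]
contact_force: [-0.8, 0.0, 0.8]
width: 0.0195
finger_force: 54.9
```

Request:
play_rows:
  targets:
    - [[1, 0, 0, -1, 0, 0, 0], [1, 0, 0, -3, 0, 0, 0], [1, 0, 0, -3.5, 0, 0, 0], [1, 0, 0, -3.5, 0, 0, 0], [1, 0, 0, -3, 0, 0, 0], [1, 0, 0, -3, 0, 0, 0], [1, 2, 2.13, 0, 0, 0, 0], [1, 2, 2.13, 0, 0, 0, 0], [1, 2, 2.13, 0, 0, 0, 0], [1, 2, 2.13, 0, 0, 0, 0.09], [1, 1, 1.1, 0, 0, 0, 0.09], [1, 1, 1.1, 0, 0, 0, 0.09]]

```text
t: 7.68
eef_pos: [0.5399, -0.1548, 0.1808]
tcp_rot: [-0.0, 0.813, 0.582, -0.0]
contact_force: [1.1, -0.6, -0.8]
width: 0.0195
finger_force: 54.9
```

Request:
play_rows:
  targets:
    - [[1, 0, 0, 0, 0, 0, 0.057], [1, 0, 0, 0, 0, 0, 0], [1, 0, 0, 0, 0, 0, 0]]

```text
t: 7.93
eef_pos: [0.5387, -0.157, 0.1808]
tcp_rot: [0.0, 0.829, 0.56, -0.0]
contact_force: [-0.3, -0.2, -1.5]
width: 0.0194
finger_force: 54.9
```

Run:
```python
from h import *
C,o=look("w3",["gauge","ring_slide","stop_ring","pin_nose","pin_tang"])
for n,z in dict(gauge=0,ring_slide=.06,stop_ring=.06,pin_nose=.2,pin_tang=.2).items():
    if n in o: print(n,onz(ray(*C,o[n]),z))
im=cv2.imread("pics/w3.png"); cv2.imwrite("pics/w3b.png",cv2.resize(im[0:300,140:512],(744,600),interpolation=cv2.INTER_CUBIC))
```

```text
7.9333 [ 0.5387 -0.157   0.1808] [ 0.0001  0.8287  0.5597 -0.0004]
gauge [294.9 139.4] 0.98
ring_slide [301.9 149.5] 0.66
stop_ring [302.2 105.3] 0.73
pin_nose [260.4 246.6] 0.44
pin_tang [259.6 249.8] 0.75
gauge [ 0.595  -0.1371  0.    ]
ring_slide [ 0.5938 -0.1399  0.06  ]
stop_ring [ 0.6086 -0.0985  0.06  ]
pin_nose [ 0.5402 -0.1561  0.2   ]
pin_tang [ 0.5389 -0.1579  0.2   ]
```

View pics/w3b.png

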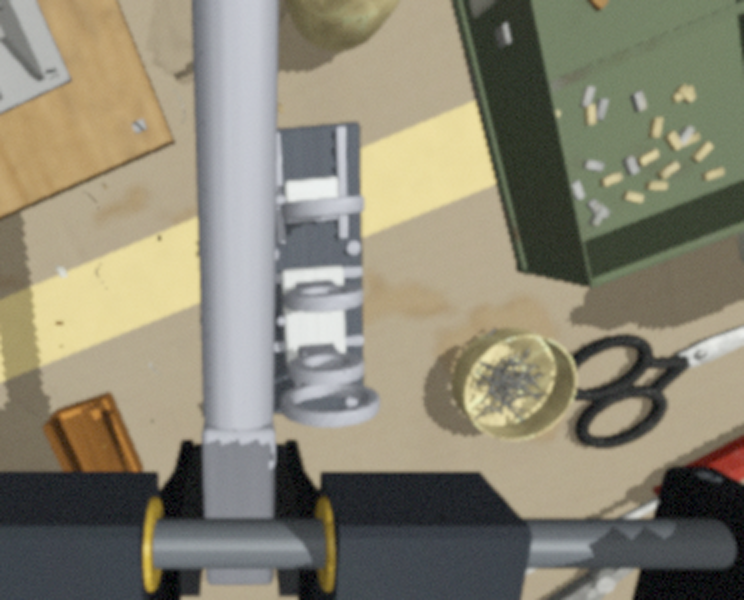

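The rings run up the gauge at crop rows 400, 365, 295 and 208. The pin hides their left edges, so I'll shift sideways for a clean second view.

Request:
play_rows:
  targets:
    - [[1, -0.5, -3.2, 0, 0, 0, 0], [1, -0.5, -3.2, 0, 0, 0, 0], [1, 0, 0, 0, 0, 0, 0], [1, 0, 0, 0, 0, 0, 0]]

```text
t: 8.57
eef_pos: [0.4749, -0.1414, 0.1809]
tcp_rot: [-0.001, 0.829, 0.559, 0.002]
contact_force: [-0.2, 0.6, -1.0]
width: 0.0196
finger_force: 54.9
```

Run:
```python
from h import *
C,o=look("w4",["gauge","ring_slide","stop_ring"])
for n,z in dict(gauge=0,ring_slide=.06,stop_ring=.06,).items():
    if n in o: print(n,onz(ray(*C,o[n]),z))
im=cv2.imread("pics/w4.png"); cv2.imwrite("pics/w4b.png",cv2.resize(im[30:250,260:430],(464,600),interpolation=cv2.INTER_CUBIC))
```

```text
8.5667 [ 0.4749 -0.1414  0.1809] [-0.0011  0.8289  0.5594  0.0018]
gauge [351.8 133.5] 0.84
ring_slide [364.9 138.7] 0.63
stop_ring [370.   98.6] 0.76
gauge [ 0.5997 -0.1404  0.    ]
ring_slide [ 0.5943 -0.1377  0.06  ]
stop_ring [ 0.6095 -0.1016  0.06  ]
```

View pics/w4b.png

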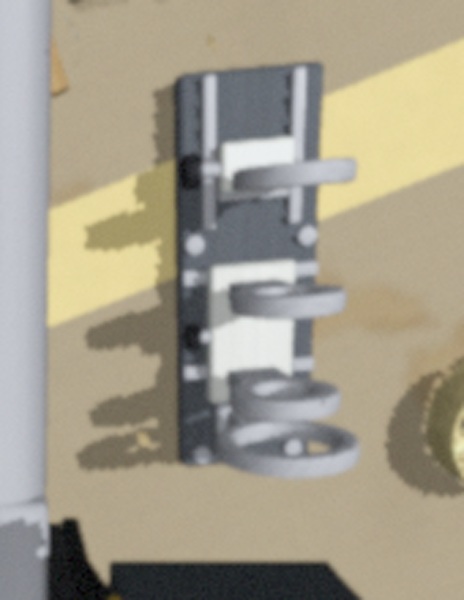

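```bash
cat > fit.py <<'E'
from h import *
from scipy.optimize import least_squares
def mk(p,q):
    s=dict(eef_pos=np.array(p),tcp_rot=np.array(q)); return cam("wrist",s)
A=mk([.4749,-.1414,.1809],[-.0011,.8289,.5594,.0018]); B=mk([.5387,-.157,.1808],[.0001,.8287,.5597,-.0004])
fa=lambda u,v:(260+u/2.729,30+v/2.729); fb=lambda u,v:(140+u/2,v/2)
corners=[(A,(-.082,.03),fa(182,463)),(A,(.088,.03),fa(179,77)),(A,(.088,-.03),fa(323,64)),(B,(.088,-.03),fb(360,123))]
ring=[(A,1,fa(218,0)[0],fa(358,0)[0]),(A,2,fa(229,0)[0],fa(341,0)[0]),(A,3,fa(231,0)[0],fa(347,0)[0]),(A,4,fa(234,0)[0],fa(357,0)[0]),
 (B,1,None,fb(379,0)[0]),(B,2,None,fb(364,0)[0]),(B,3,None,fb(364,0)[0]),(B,4,None,fb(362.5,0)[0])]
rows=[(A,4,fa(0,195)[1]),(A,3,fa(0,318)[1]),(A,2,fa(0,419)[1]),(A,1,fa(0,475)[1]),(B,4,fb(0,222)[1])]
th=np.linspace(0,2*np.pi,73)
def res(p):
    x,y,a,sx,s=p; c,n=np.cos(a),np.sin(a)
    W=lambda g:np.array([x+c*g[0]-n*g[1],y+n*g[0]+c*g[1],g[2]])
    R_={1:(-.062,0,.027),2:(-.042,s,.0205),3:(-.004,s,.0205),4:(sx,0,.0205)}
    def rp(C,k):
        X,Y,r=R_[k]; return np.array([proj(*C,W((X+d,Y+r*np.cos(t),.06+r*np.sin(t)))) for d in(0,.008) for t in th])
    o=[]
    for C,g,uv in corners: o+=list(proj(*C,W((g[0],g[1],.012)))-uv)
    for C,k,l,h in ring:
        q=rp(C,k)[:,0]
        if l: o.append(q.min()-l)
        o.append(q.max()-h)
    for C,k,v in rows: o.append(rp(C,k)[:,1].max()-v)
    return np.array(o)
f=least_squares(res,[.595,-.14,np.radians(67),.04,0],loss="soft_l1",x_scale=[.01,.01,.05,.01,.01])
x=f.x; print(x[:2],np.degrees(x[2]),x[3:]); print(np.round(res(x),1))
J=f.jac; print("sd",np.sqrt(np.diag(np.linalg.inv(J.T@J))))
E
python3 fit.py
```

```text
[ 0.5948 -0.1391] 72.74399406133443 [0.0393 0.0008]
[-0.2  1.5 -0.8 -1.3  1.  -1.5  0.2 -1.1 -1.5  0.6 -0.   0.2 -0.5 -0.
 -0.4 -0.4  0.1  0.5 -0.   0.9  0.1  0.4  1.   1.3 -0.1]
sd [0.0005 0.0007 0.0062 0.001  0.0006]
```

```bash
cat > pinfit.py <<'E'
from h import *
from scipy.optimize import least_squares
m=camera_model("wrist"); M=np.array(m["tool_from_camera"]); Ci=np.linalg.inv(M); k=K(m)
def edges(fn):
    g=cv2.GaussianBlur(cv2.imread(fn),(0,0),1).astype(float); o=[]
    gx=np.abs(np.gradient(g,axis=1)).sum(2)
    for r in range(4,205,4):
        e=[]
        for lo,hi in((230,250),(268,288)):
            w=gx[r,lo:hi]; i=int(w.argmax())
            if 0<i<hi-lo-1 and w[i]>15:
                d=(w[i+1]-w[i-1])/(2*(2*w[i]-w[i+1]-w[i-1])); e.append(lo+i+d)
            else: e.append(np.nan)
        o.append([r,*e])
    return np.array(o)
def model(p,rows):
    y,yaw,z,pitch=p   # tool frame: axis point at x=0, slopes
    P=Ci@np.array([0,y,z,1]); Q=Ci@np.array([.12,y+.12*yaw,z+.12*pitch,1]); P,Q=[np.array([v[0],-v[1],-v[2]]) for v in(P,Q)]
    D=(Q-P)/np.linalg.norm(Q-P); c=P-D*(P@D); h=np.linalg.norm(c); c/=h; t=np.cross(D,c); a=np.arcsin(.01/h); out=[]
    for sg in(1,-1):
        n=t*np.cos(a)*1-sg*c*np.sin(a)*1 if sg>0 else t*np.cos(a)+c*np.sin(a)
        yv=(rows-k[1,2])/k[1,1]; out.append(k[0,2]+k[0,0]*(-(n[1]*yv+n[2])/n[0]))
    return np.sort(np.array(out),0)
for fn in("pics/w3.png","pics/w4.png"):
    e=edges(fn)
    def res(p): 
        d=(model(p,e[:,0])-e[:,1:].T).ravel(); return d[np.isfinite(d)]
    f=least_squares(res,[0,0,-.0175,0],loss="soft_l1",f_scale=.3,x_scale=[.001,.01,.001,.01])
    print(fn,f.x,"nose drop mm",f.x[3]*147, "rms",np.median(np.abs(res(f.x))))
E
python3 pinfit.py
```

```text
pics/w3.png [ 0.0004 -0.0093 -0.021   0.0427] nose drop mm 6.273073584993038 rms 0.34212154906782644
pics/w4.png [-0.0004 -0.0053 -0.0081 -0.0152] nose drop mm -2.2274823756067943 rms 0.20331783764751776
```

```bash
cat >> pinfit.py <<'E'
    f=least_squares(lambda p:res([p[0],p[1],-.0175,p[2]]),[0,0,0],loss="soft_l1",f_scale=.3,x_scale=[.001,.01,.01]); print("fixed z",f.x,f.x[2]*147)
s=sense(); T=tool(s); P={}
for c in("scene","side"):
    im=capture(c); cv2.imwrite(f"pics/{c}2.png",im[:,:,::-1]); C=cam(c)
    for n,v in(("tang",(0,0,-.0175)),("nose",(.147,0,-.0175))): print(c,n,"model px",proj(*C,(T@np.array([*v,1]))[:3]))
    for n in("pin_tang","pin_nose"):
        r=mark_of(n,c)
        if r: print(c,n,r[0]["xy"],r[0]["score"]); P.setdefault(n,[]).append(ray(*C,r[0]["xy"]))
for n in P:
    if len(P[n])==2: q,e=tri(P[n]); print(n,(np.linalg.inv(T)@np.append(q,1))[:3],e)
a=cv2.imread("pics/scene2.png")[90:230,140:300]; cv2.imwrite("pics/s2b.png",cv2.resize(a,(685,600),interpolation=2))
E
python3 pinfit.py
```

```text
pics/w3.png [ 0.0004 -0.0093 -0.021   0.0427] nose drop mm 6.273073584993038 rms 0.34212154906782644
fixed z [ 0.0003 -0.0081  0.0097] 1.4197417367891894
pics/w4.png [-0.0004 -0.0053 -0.0081 -0.0152] nose drop mm -2.2274823756067943 rms 0.20331783764751776
fixed z [ 0.     -0.0092  0.0729] 10.719773415580732
scene tang model px [191.955  132.1355]
scene nose model px [192.2297 112.0857]
scene pin_tang [192.8, 132.6] 0.6
scene pin_nose [195.2, 111.8] 0.58
side tang model px [324.3633 135.9651]
side nose model px [382.5556 167.1175]
side pin_tang [324.3, 137.0] 0.75
side pin_nose [382.3, 166.9] 0.71
pin_tang [ 0.0009  0.0018 -0.0159] 0.00028896172249390586
pin_nose [ 0.1465  0.0059 -0.0202] 0.0031533203475060793
```

View pics/s2b.png

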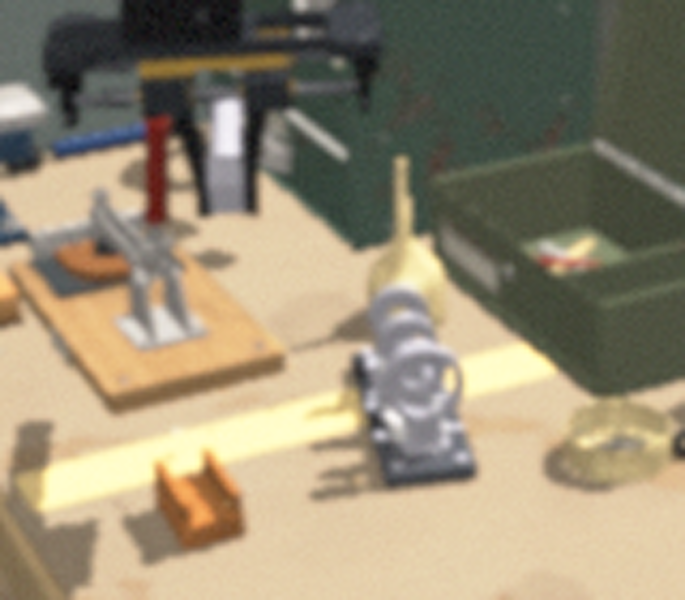

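Both outside cameras agree with a level pin on the tool axis to within about 1 px, so there is no real droop. I'll go to the pre-insertion pose in front of ring 1.

Request:
play_rows:
  targets:
    - [[1, -3.07, 2.14, 0, 0, 0, 0], [1, -3.07, 2.14, 0, 0, 0, 0], [1, -3.07, 2.14, 0, 0, 0, 0], [1, -3.07, 2.14, 0, 0, 0, 0], [1, -3.07, 2.14, 0, 0, 0, 0], [1, -3.07, 2.14, 0, 0, 0, 0], [1, 0, 0, 2, 0, 0, -0.037], [1, 0, 0, 3, 0, 0, -0.037], [1, 0, 0, 3, 0, 0, 0], [1, 0, 0, 3, 0, 0, 0], [1, 0, 0, 2, 0, 0, 0], [1, 0, 0, 0.8, 0, 0, 0]]

```text
t: 10.07
eef_pos: [0.5243, -0.3591, 0.0384]
tcp_rot: [-0.003, 0.808, 0.59, -0.001]
contact_force: [-1.0, 1.1, -1.1]
width: 0.0195
finger_force: 54.9
```

Request:
play_rows:
  targets:
    - [[1, 0, 0, 0, 0, 0, 0], [1, 0, 0, 0, 0, 0, 0], [1, 0, 0, 0, 0, 0, 0], [1, 0, 0, 0, 0, 0, 0]]

```text
t: 10.4
eef_pos: [0.5272, -0.3616, 0.0444]
tcp_rot: [0.001, 0.808, 0.59, 0.001]
contact_force: [0.3, -0.8, -1.0]
width: 0.0192
finger_force: 54.9
```

```bash
cat > g.py <<'E'
from h import *
G=np.array([.5948,-.1391]); az=np.radians(72.74); u=np.array([np.cos(az),np.sin(az)]); n=np.array([-u[1],u[0]])
def st():
    s=sense(); T=tool(s); x=T[:3,0]; d=s["eef_pos"][:2]-G
    tz=np.array(s["eef_pos"])-.0175*T[:3,2]; no=tz+.147*(x-0.008*T[:3,1]); 
    f=s["contact_force"]; w=s["wrist_torque"]
    print("t %.2f tooltilt x_z %.4f az %.2f"%(s["t"],x[2],np.degrees(np.arctan2(x[1],x[0]))))
    for k,p in(("tang",tz),("nose",no)): d=p[:2]-G; print(k,"gauge x,y,z mm",1000*np.array([d@u,d@n,p[2]]))
    print("F along,left,up",f[:2]@u,f[:2]@n,f[2],"M",w[:2]@u,w[:2]@n,w[2])
E
python3 -c "
from g import *
st()
for c in('scene','side'):
    im=capture(c); cv2.imwrite(f'pics/{c}3.png',im[:,:,::-1]); C=cam(c)
    s=sense();T=tool(s)
    print(c,proj(*C,(T@np.array([.147,0,-.0175,1]))[:3]),[(r['xy'],r['score']) for r in mark_of('pin_nose',c)])
"
```

```text
t 10.40 tooltilt x_z -0.0005 az 72.25
tang gauge x,y,z mm [-232.4969   -1.4106   61.9124]
nose gauge x,y,z mm [-85.4923  -1.4929  61.8395]
F along,left,up -0.7066822190563528 -0.5106428326487676 -1.0283571422041076 M 0.07792283800978739 0.21326779812940874 0.04207471171468729
scene [240.8082 183.4348] []
side [278.7328 196.1492] [([279.8, 194.8], 0.57)]
```

Request:
play_rows:
  targets:
    - [[1, 0.5, -0.1, 0.05, 0, 0, 0], [1, 0.7, -0.1, 0.05, 0, 0, 0], [1, 0.5, 0, 0, 0, 0, 0], [1, 0, 0, 0, 0, 0, 0], [1, 0, 0, 0, 0, 0, 0], [1, 0, 0, 0, 0, 0, 0], [1, 0, 0, 0, 0, 0, 0]]

```text
t: 11.18
eef_pos: [0.5292, -0.3443, 0.0416]
tcp_rot: [0.0, 0.808, 0.589, -0.0]
contact_force: [0.2, 0.2, -1.7]
width: 0.0196
finger_force: 54.9
```

```bash
python3 -c "
from g import *
st()"
```

```text
t 11.18 tooltilt x_z -0.0003 az 72.22
tang gauge x,y,z mm [-215.3792    1.7568   59.1198]
nose gauge x,y,z mm [-68.3746   1.6111  59.079 ]
F along,left,up 0.2827137047331567 -0.14165672561518663 -1.6769443295194952 M 0.0877861796553688 0.15757580676462563 0.03235241487286607
```

Request:
play_rows:
  targets:
    - [[1, 0.7, 0.07, -0.08, 0, 0, 0], [1, 0.7, 0, 0, 0, 0, 0], [1, 0.6, 0, 0, 0, 0, 0], [1, 0.2, 0, 0, 0, 0, 0], [1, 0, 0, 0, 0, 0, 0], [1, 0, 0, 0, 0, 0, 0], [1, 0, 0, 0, 0, 0, 0]]

```text
t: 11.77
eef_pos: [0.5366, -0.3235, 0.0424]
tcp_rot: [0.0, 0.808, 0.589, -0.0]
contact_force: [0.7, 0.7, -2.2]
width: 0.019
finger_force: 54.9
```

```bash
python3 -c "
from g import *
st()"
```

```text
t 11.77 tooltilt x_z -0.0003 az 72.23
tang gauge x,y,z mm [-193.3501    0.8792   59.8991]
nose gauge x,y,z mm [-46.3455   0.7504  59.8542]
F along,left,up 0.9088113023917161 -0.44445782185672567 -2.218385266950608 M 0.02552929916008731 0.21151321091157368 -0.0009376175030647605
```

Request:
play_rows:
  targets:
    - [[1, 0.2, 0, 0, 0, 0, 0], [1, 0.2, 0, 0, 0, 0, 0], [1, 0.15, 0, 0, 0, 0, 0], [1, 0.1, 0, 0, 0, 0, 0], [1, 0, 0, 0, 0, 0, 0]]

```text
t: 12.18
eef_pos: [0.5389, -0.3166, 0.0423]
tcp_rot: [-0.0, 0.808, 0.59, 0.0]
contact_force: [-0.5, 0.1, -1.7]
width: 0.0195
finger_force: 54.9
```

```bash
python3 -c "
from g import *
st()"
```

```text
t 12.18 tooltilt x_z 0.0003 az 72.26
tang gauge x,y,z mm [-186.1425    0.7349   59.7925]
nose gauge x,y,z mm [-39.1378   0.6871  59.8408]
F along,left,up -0.08777997414137557 0.5160699173641268 -1.6986168411327318 M 0.01660609051235641 0.25377992494616913 0.021085854531230762
```

Request:
play_rows:
  targets:
    - [[1, 0.2, 0, 0, 0, 0, 0], [1, 0.2, 0, 0, 0, 0, 0], [1, 0.2, 0, 0, 0, 0, 0], [1, 0, 0, 0, 0, 0, 0], [1, 0, 0, 0, 0, 0, 0]]

```text
t: 12.6
eef_pos: [0.5407, -0.311, 0.0423]
tcp_rot: [-0.0, 0.808, 0.59, 0.0]
contact_force: [-0.5, -0.0, -0.7]
width: 0.0192
finger_force: 54.9
```

```bash
python3 -c "
from g import *
st()"
```

```text
t 12.60 tooltilt x_z 0.0002 az 72.27
tang gauge x,y,z mm [-180.208     0.6574   59.84  ]
nose gauge x,y,z mm [-33.2033   0.6156  59.8746]
F along,left,up -0.1635627758552751 0.4255053113100521 -0.7340975029096507 M 0.09883971602568678 0.16299324930247552 0.0435644244243812
```

Request:
play_rows:
  targets:
    - [[1, 0.4, 0, 0, 0, 0, 0], [1, 0.4, 0, 0, 0, 0, 0], [1, 0.4, 0, 0, 0, 0, 0], [1, 0, 0, 0, 0, 0, 0], [1, 0, 0, 0, 0, 0, 0]]

```text
t: 13.02
eef_pos: [0.5445, -0.2992, 0.0423]
tcp_rot: [-0.0, 0.807, 0.59, 0.0]
contact_force: [-0.3, 0.4, -0.3]
width: 0.0199
finger_force: 54.9
```

```bash
python3 -c "
from g import *
st()"
```

```text
t 13.02 tooltilt x_z 0.0004 az 72.30
tang gauge x,y,z mm [-167.7987    0.5183   59.7889]
nose gauge x,y,z mm [-20.794    0.5635  59.8514]
F along,left,up 0.27388671005030996 0.3541434316324137 -0.338796899489884 M 0.059105236993268265 0.16660755989022377 0.07371397877622565
```

Request:
play_rows:
  targets:
    - [[1, 0.4, 0, 0, 0, 0, 0], [1, 0.4, 0, 0, 0, 0, 0], [1, 0.3, 0, 0, 0, 0, 0], [1, 0.2, 0, 0, 0, 0, 0], [1, 0.2, 0, 0, 0, 0, 0], [1, 0.2, 0, 0, 0, 0, 0], [1, 0, 0, 0, 0, 0, 0]]

```text
t: 13.6
eef_pos: [0.5496, -0.2831, 0.0423]
tcp_rot: [-0.0, 0.808, 0.59, 0.0]
contact_force: [-0.1, 0.4, -1.3]
width: 0.0193
finger_force: 54.9
```

```bash
python3 -c "
from g import *
st()"
```

```text
t 13.60 tooltilt x_z 0.0004 az 72.27
tang gauge x,y,z mm [-150.9442    0.4379   59.7986]
nose gauge x,y,z mm [-3.9395  0.4182 59.8602]
F along,left,up 0.389006582632144 0.18701071419289347 -1.2709605821069683 M 0.174179327950625 0.12332114181158813 0.08161212969785418
```

Request:
play_rows:
  targets:
    - [[1, 0.2, 0, 0, 0, 0, 0], [1, 0.2, 0, 0, 0, 0, 0], [1, 0.2, 0, 0, 0, 0, 0], [1, 0, 0, 0, 0, 0, 0], [1, 0, 0, 0, 0, 0, 0]]

```text
t: 14.02
eef_pos: [0.5513, -0.2775, 0.0423]
tcp_rot: [-0.0, 0.808, 0.59, 0.0]
contact_force: [-0.4, 0.9, -1.8]
width: 0.0195
finger_force: 54.9
```

```bash
python3 -c "
from g import *
st()"
```

```text
t 14.02 tooltilt x_z 0.0005 az 72.26
tang gauge x,y,z mm [-145.1055    0.4253   59.79  ]
nose gauge x,y,z mm [ 1.8992  0.3798 59.87  ]
F along,left,up 0.7020952739621276 0.6074700265488396 -1.7827670777791145 M 0.195806131335183 0.09286364371833704 0.05401740855146833
```

Request:
play_rows:
  targets:
    - [[1, 0.2, 0, 0, 0, 0, 0], [1, 0.2, 0, 0, 0, 0, 0], [1, 0.4, 0, 0, 0, 0, 0], [1, 0.4, 0, 0, 0, 0, 0], [1, 0, 0, 0, 0, 0, 0], [1, 0, 0, 0, 0, 0, 0]]

```text
t: 14.52
eef_pos: [0.5552, -0.2655, 0.0423]
tcp_rot: [-0.0, 0.807, 0.59, 0.0]
contact_force: [-0.1, 1.4, -0.5]
width: 0.0198
finger_force: 54.9
```

```bash
python3 -c "
from g import *
st()"
```

```text
t 14.52 tooltilt x_z 0.0008 az 72.31
tang gauge x,y,z mm [-132.498     0.2505   59.7545]
nose gauge x,y,z mm [14.5067  0.321  59.879 ]
F along,left,up 1.3350209586094484 0.540361558747071 -0.5432366830447445 M 0.2657360193436668 -0.033672281503067225 0.13339093065692298
```

Request:
play_rows:
  targets:
    - [[1, 0.3, 0, 0, 0, 0, 0], [1, 0.3, 0, 0, 0, 0, 0], [1, 0.3, 0, 0, 0, 0, 0], [1, 0.2, 0, 0, 0, 0, 0], [1, 0.1, 0, 0, 0, 0, 0], [1, 0, 0, 0, 0, 0, 0]]

```text
t: 15.02
eef_pos: [0.5587, -0.2546, 0.0423]
tcp_rot: [-0.0, 0.808, 0.59, 0.0]
contact_force: [-0.7, 0.5, -0.7]
width: 0.0195
finger_force: 54.9
```

Request:
play_rows:
  targets:
    - [[1, 0.1, 0, 0, 0, 0, 0], [1, 0.1, 0, 0, 0, 0, 0], [1, 0.1, 0, 0, 0, 0, 0], [1, 0.1, 0, 0, 0, 0, 0], [1, 0.1, 0, 0, 0, 0, 0], [1, 0.1, 0, 0, 0, 0, 0]]

```text
t: 15.52
eef_pos: [0.5603, -0.2494, 0.0423]
tcp_rot: [-0.0, 0.808, 0.589, -0.0]
contact_force: [-1.3, 0.3, -0.5]
width: 0.0196
finger_force: 54.9
```

```bash
python3 -c "
from g import *
st()"
```

```text
t 15.52 tooltilt x_z 0.0000 az 72.23
tang gauge x,y,z mm [-115.5676    0.2307   59.826 ]
nose gauge x,y,z mm [31.4371  0.1088 59.828 ]
F along,left,up -0.0640986264506296 1.3510716882746223 -0.5006750531645059 M 0.3535332779968809 0.3264389729338712 0.14807252491980002
```

Request:
play_rows:
  targets:
    - [[1, 0.1, 0, 0, 0, 0, 0], [1, 0.1, 0, 0, 0, 0, 0], [1, 0.1, 0, 0, 0, 0, 0], [1, 0.1, -0.02, 0, 0, 0, 0]]

```text
t: 15.85
eef_pos: [0.5614, -0.2455, 0.0424]
tcp_rot: [0.0, 0.808, 0.589, 0.0]
contact_force: [-1.4, -0.5, -0.8]
width: 0.0194
finger_force: 54.9
```

Request:
play_rows:
  targets:
    - [[1, 0.08, 0, 0, 0, 0, 0], [1, 0.08, 0, 0, 0, 0, 0], [1, 0.08, 0, 0, 0, 0, 0]]

```text
t: 16.1
eef_pos: [0.5622, -0.2432, 0.0424]
tcp_rot: [0.0, 0.808, 0.59, 0.0]
contact_force: [-2.2, -0.4, -0.4]
width: 0.0194
finger_force: 54.9
```

Request:
play_rows:
  targets:
    - [[1, 0.08, 0, 0, 0, 0, 0], [1, 0.08, 0, 0, 0, 0, 0]]

```text
t: 16.27
eef_pos: [0.5626, -0.2417, 0.0424]
tcp_rot: [-0.0, 0.808, 0.589, 0.0]
contact_force: [-2.1, -0.2, -0.9]
width: 0.0196
finger_force: 54.9
```

```bash
python3 -c "
from g import *
st()"
```

```text
t 16.27 tooltilt x_z 0.0001 az 72.23
tang gauge x,y,z mm [-107.5086    0.2889   59.868 ]
nose gauge x,y,z mm [39.496   0.1665 59.8875]
F along,left,up -0.840173965512267 1.9695473656254445 -0.885311685148906 M 0.40440074334494636 0.3604577640519658 0.1604996219311263
```

Request:
play_rows:
  targets:
    - [[1, 0.08, -0.03, 0, 0, 0, 0], [1, 0.08, -0.02, 0, 0, 0, 0]]

```text
t: 16.43
eef_pos: [0.5628, -0.2402, 0.0424]
tcp_rot: [0.0, 0.808, 0.589, 0.0]
contact_force: [-1.8, -1.3, -0.7]
width: 0.0194
finger_force: 54.9
```

Request:
play_rows:
  targets:
    - [[1, 0.08, 0, 0, 0, 0, 0], [1, 0.08, 0, 0, 0, 0, 0]]

```text
t: 16.6
eef_pos: [0.5628, -0.2402, 0.0426]
tcp_rot: [0.001, 0.808, 0.589, -0.001]
contact_force: [-3.0, -4.7, -1.2]
width: 0.0194
finger_force: 54.9
```

Request:
play_rows:
  targets:
    - [[1, 0.08, 0, 0, 0, 0, 0], [1, 0.08, 0, 0, 0, 0, 0]]

```text
t: 16.77
eef_pos: [0.5627, -0.2402, 0.0427]
tcp_rot: [0.002, 0.808, 0.589, -0.001]
contact_force: [-3.1, -7.4, -0.9]
width: 0.0197
finger_force: 54.9
```

```bash
python3 -c "
from g import *
st()"
```

```text
t 16.77 tooltilt x_z -0.0041 az 72.13
tang gauge x,y,z mm [-105.9659    0.6582   60.2264]
nose gauge x,y,z mm [41.0371  0.2813 59.6232]
F along,left,up -7.966356621743845 0.7599516913413755 -0.9000390523806314 M 0.28061660448247844 1.8568391609108967 0.09716445142984131
```

The pin has met the last ring at x ≈ 41 mm, close to the 39 mm I measured visually. I'll bring the force up to 10 N and hold it.

Request:
play_rows:
  targets:
    - [[1, 0.07, 0, 0, 0, 0, 0], [1, 0, 0, 0, 0, 0, 0], [1, 0, 0, 0, 0, 0, 0], [1, 0, 0, 0, 0, 0, 0]]

```text
t: 17.1
eef_pos: [0.5627, -0.2401, 0.0428]
tcp_rot: [0.002, 0.809, 0.588, -0.002]
contact_force: [-3.5, -7.2, -0.5]
width: 0.0195
finger_force: 54.9
```

Request:
play_rows:
  targets:
    - [[1, 0.08, 0, 0, 0, 0, 0], [1, 0, 0, 0, 0, 0, 0], [1, 0, 0, 0, 0, 0, 0]]

```text
t: 17.35
eef_pos: [0.5626, -0.2402, 0.0429]
tcp_rot: [0.002, 0.809, 0.588, -0.002]
contact_force: [-3.2, -8.7, -0.4]
width: 0.0197
finger_force: 54.9
```

Request:
play_rows:
  targets:
    - [[1, 0, 0, 0, 0, 0, 0], [1, 0, 0, 0, 0, 0, 0], [1, 0, 0, 0, 0, 0, 0], [1, 0, 0, 0, 0, 0, 0]]

```text
t: 17.68
eef_pos: [0.5626, -0.2401, 0.0428]
tcp_rot: [0.002, 0.809, 0.588, -0.002]
contact_force: [-3.2, -8.0, -0.8]
width: 0.0194
finger_force: 54.9
```

Request:
play_rows:
  targets:
    - [[1, 0.06, 0, 0, 0, 0, 0], [1, 0, 0, 0, 0, 0, 0], [1, 0, 0, 0, 0, 0, 0], [1, 0, 0, 0, 0, 0, 0], [1, 0, 0, 0, 0, 0, 0], [1, 0, 0, 0, 0, 0, 0], [1, 0, 0, 0, 0, 0, 0]]

```text
t: 18.27
eef_pos: [0.5626, -0.2402, 0.0429]
tcp_rot: [0.002, 0.809, 0.588, -0.002]
contact_force: [-4.9, -9.6, -1.0]
width: 0.0191
finger_force: 54.9
```

Request:
play_rows:
  targets:
    - [[1, 0, 0, 0, 0, 0, 0], [1, 0, 0, 0, 0, 0, 0], [1, 0, 0, 0, 0, 0, 0], [1, 0, 0, 0, 0, 0, 0], [1, 0, 0, 0, 0, 0, 0], [1, 0, 0, 0, 0, 0, 0], [1, 0, 0, 0, 0, 0, 0], [1, 0, 0, 0, 0, 0, 0], [1, 0, 0, 0, 0, 0, 0], [1, 0, 0, 0, 0, 0, 0], [1, 0, 0, 0, 0, 0, 0], [1, 0, 0, 0, 0, 0, 0]]

```text
t: 19.27
eef_pos: [0.5626, -0.2401, 0.0429]
tcp_rot: [0.002, 0.809, 0.588, -0.002]
contact_force: [-3.5, -9.3, -0.1]
width: 0.0196
finger_force: 54.9
```

```bash
python3 -c "
from g import *
st()"
```

```text
t 19.27 tooltilt x_z -0.0062 az 72.05
tang gauge x,y,z mm [-105.8996    0.7905   60.3663]
nose gauge x,y,z mm [41.101   0.1979 59.4464]
F along,left,up -9.911376786431878 0.584545659189825 -0.14185772565334692 M 0.2880929389145569 2.221596427095255 0.1603966447037202
```

Pressed at 10 N for over 1.3 s. Next I'll ease the load a little, let go, and lift clear.

Request:
play_rows:
  targets:
    - [[1, -0.1, 0, 0.05, 0, 0, 0], [1, -0.1, 0, 0.05, 0, 0, 0], [1, -0.05, 0, 0.05, 0, 0, 0], [1, 0, 0, 0, 0, 0, 0], [1, 0, 0, 0, 0, 0, 0]]
  squeeze: 20

```text
t: 19.68
eef_pos: [0.5627, -0.2401, 0.0414]
tcp_rot: [0.001, 0.808, 0.589, -0.001]
contact_force: [-4.1, -5.7, 0.7]
width: 0.02
finger_force: 20.0
```

Request:
play_rows:
  targets:
    - [[0.72, -0.05, 0, 0, 0, 0, 0], [0.7, 0, 0, 0, 0, 0, 0], [0.65, 0, 0, 0, 0, 0, 0], [0.6, 0, 0, 0, 0, 0, 0], [0.5, 0, 0, 0, 0, 0, 0], [0.4, 0, 0, 0, 0, 0, 0], [0.3, 0, 0, 0, 0, 0, 0], [0.2, 0, 0, 0, 0, 0, 0], [0.2, 0, 0, 0, 0, 0, 0]]
  squeeze: 5

```text
t: 20.43
eef_pos: [0.5634, -0.2378, 0.0409]
tcp_rot: [-0.0, 0.808, 0.589, 0.0]
contact_force: [-0.6, 0.3, 1.0]
width: 0.0605
finger_force: 0.0
```

```bash
python3 -c "
from g import *
st()
im=capture('wrist')
for n in('pin_tang','pin_nose','stop_ring'): print(n,mark_of(n,'wrist')[:1])
cv2.imwrite('pics/w6.png',im[:,:,::-1])"
```

```text
t 20.43 tooltilt x_z 0.0002 az 72.24
tang gauge x,y,z mm [-103.5907    0.7266   58.3501]
nose gauge x,y,z mm [43.414   0.6177 58.3762]
F along,left,up 0.148082021950105 0.6545806134378156 0.9815910887750847 M 0.042471038715670664 0.10533315773714934 0.009333279396478333
pin_tang [{'xy': [260.4, 248.0], 'score': 0.95}]
pin_nose []
stop_ring []
```

View pics/w6.png

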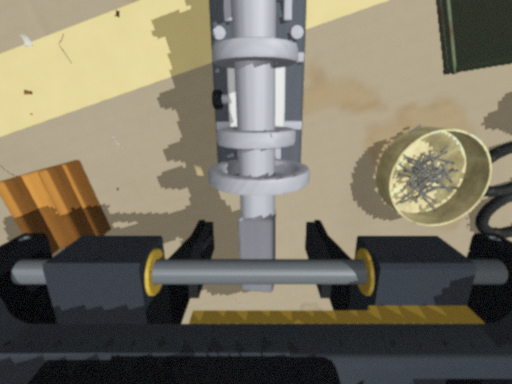

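The pin lies freely through rings 1, 2 and 3 (rows 178, 137 and 48), with the fingers clear on both sides. I'll lift straight up and check the nose.

Request:
play_rows:
  targets:
    - [[0.2, 0, 0, -1, 0, 0, 0], [0.2, 0, 0, -3, 0, 0, 0], [0.2, 0, 0, -3.5, 0, 0, 0], [0.2, 0, 0, -3.5, 0, 0, 0], [0.2, 1, 0, -3.5, 0, 0, 0], [0.2, 2, 0, -2, 0, 0, 0], [0.2, 2, 0, 0, 0, 0, 0], [0.2, 1, 0, 0, 0, 0, 0], [0.2, 0, 0, 0, 0, 0, 0], [0.2, 0, 0, 0, 0, 0, 0], [0.2, 0, 0, 0, 0, 0, 0]]

```text
t: 21.55
eef_pos: [0.5805, -0.1821, 0.2051]
tcp_rot: [-0.0, 0.808, 0.589, -0.001]
contact_force: [0.2, 0.1, -0.8]
width: 0.0698
finger_force: 0.0
```

```bash
python3 -c "
from g import *
st()
im=capture('wrist')
for n in('pin_tang','pin_nose','stop_ring'): print(n,mark_of(n,'wrist')[:1])
cv2.imwrite('pics/w7.png',cv2.resize(im[0:250,150:400,::-1],(600,600),interpolation=2))"
```

```text
t 21.55 tooltilt x_z -0.0013 az 72.15
tang gauge x,y,z mm [-45.2733   0.9191 222.6099]
nose gauge x,y,z mm [101.7309   0.5804 222.4204]
F along,left,up 0.16675528264407966 -0.20559569790571003 -0.7570043737534538 M 0.02752926864660644 0.12970225203748556 0.02744549014369957
pin_tang [{'xy': [257.5, 223.7], 'score': 0.78}]
pin_nose [{'xy': [258.5, 99.0], 'score': 0.88}]
stop_ring [{'xy': [259.7, 97.4], 'score': 0.93}]
```

View pics/w7.png

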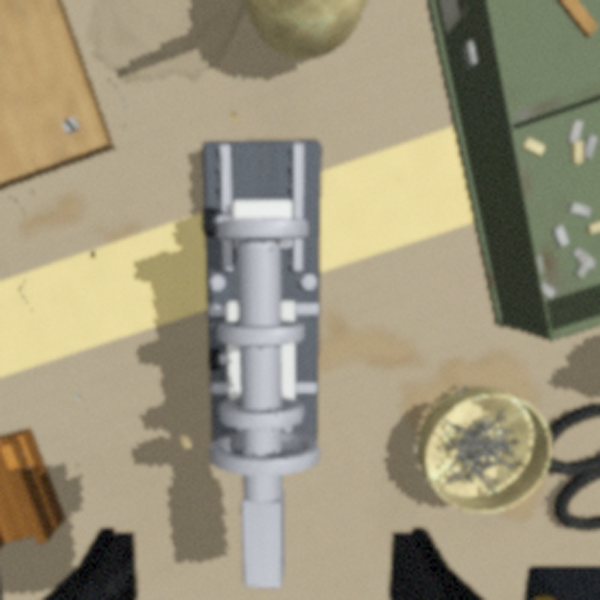

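The pin runs through the three rings and its nose touches the last ring at crop (260,238). Everything around it is undisturbed, so I'm handing in.

```bash
python3 -c "
from bench import *
print(sign_off())"
```

```text
the job is handed in; nothing more can be done
None
```

The job is handed in at about 22 s: the pin went through all three rings without catching, was pressed against the last ring at about 10 N for over a second, and was released with its nose still touching that ring, nothing else disturbed in the last view.

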